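Seat the caul, heft two gluing weights, hold the heavier over it

TASK

Press the raised end of the maple caul in the gluing jig down until it snaps under the sprung roller and lies flat on the patch. Then heft the two look-alike turned weights over their stand, the left one first, set back upright in its nest, then the right one, to find the heavier (lead-cored) one. Finish holding the heavier weight upright and still, 5 to 12 cm above the middle of the caul and not set down (glue must be wiped first), with the lighter one standing in its nest and the little glue bottle behind the jig left standing where it is.

Things in the scene. Friction and masses are not known exactly. Their poses are not given: they have to be found in the camera images.
- gluing_jig: Fixed gluing jig: plywood board 158 x 118 x 16 mm with a spruce panel and a dark patch on it. Origin: centre of the board's underside, on the bench. Its x axis runs along the caul and points away from the robot (yaw within 0.45 rad). Low wooden fences (tops 36 mm above the bench) stand at y = +-36.5 to +-46.5 mm, x = -28 to +28 mm.
- catch (a point): Top centre of the aluminium roller-catch housing at the jig's -x end, 44 mm above the bench: 22 mm long, 46 mm wide, jig x = -57 to -79 mm. Its steel roller (10 mm thick, 28 mm long along y, axis 37 mm above the bench) is sprung along x and reaches out to jig x = -46.5 mm.
- stop (a point): Top centre of the fixed aluminium stop at the jig's +x end, 40 mm above the bench, 50 mm wide; its lip reaches to jig x = +45 mm over the caul's end.
- caul_seat (a point): Centre of the patch's upper face, 25 mm above the bench, on which the caul has to lie; axes parallel to the jig's.
- caul: Loose maple plate 100 (x) x 70 (y) x 8 mm, 0.12 kg. Origin: centre of its underside, z up. At the start its +x end stands on the patch under the stop's lip, its -x end is propped about 15 mm up on the roller. Pressed straight down with 6 to 15 N on its upper face 8 to 20 mm from its -x edge, it drives the roller back and snaps under it, which then holds it flat.
- caul_top (a point): Centre of the caul's upper face, 8 mm above its underside; 33 mm above the bench when the caul lies flat.
- stand: Fixed wooden stand 86 x 196 x 20 mm with two round nests of 60 mm diameter, 9 mm deep, 110 mm apart along its y axis. Origin: centre of its underside, on the bench top. The +y nest is at the left as the robot sees it (yaw within 0.4 rad).
- stand_hole0 (a point): Centre of the mouth of the left (+y) nest, 20 mm above the bench, 9 mm above the nest's floor.
- stand_hole1 (a point): Centre of the mouth of the right (-y) nest, 20 mm above the bench, 9 mm above the nest's floor.
- weight_a: Turned pale-wood weight, at the start in the left nest: round body 50 mm across up to 56 mm, shoulder to 64 mm, knob 27 mm across up to 88 mm. Origin: centre of its underside, z up. A lead or a cork core is closed up inside, drawn afresh each time: about 5 N or 1.6 N in all, at least 2 N apart. Grip across the body 35 to 48 mm up, or by the knob, with about 35 N.
- weight_b: The other gluing weight, the same outside in every way, standing at the start in the right nest. Origin: centre of its underside, z up.
- glue_bottle: Small white glue bottle with a blue cap, 32 x 40 x 109 mm, 30 g, standing loose behind the jig and the stand, between them. Origin: centre of its underside. To be left standing.

How it is judged:
On the way, in this order (a step that is already met when the one before it is completed fails the run):
1. the caul is pressed down and lies flat on the patch under the roller (z of caul_top in the frame of caul_seat between 0.006 and 0.0095 m and angle between caul's own z axis and vertical below 0.025 rad and horizontal distance between caul_top and caul_seat below 0.005 m), for 0.2 s.
2. the left weight is lifted at least 15 mm clear of the stand by the gripper, above the stand, the right one standing in its nest (z of weight_a in the frame of stand_hole0 above 0.015 m and horizontal distance between weight_a and stand_hole0 below 0.1 m and contact force between weight_a and the fingers above 0.7 N and horizontal distance between weight_b and stand_hole1 below 0.008 m and z of weight_b in the frame of stand_hole1 below -0.006 m and angle between weight_b's own z axis and vertical below 0.06 rad and contact force between weight_b and the fingers below 0.1 N), for 0.3 s.
3. the right weight is lifted at least 15 mm clear of the stand by the gripper, above the stand, the left one standing back in its nest (z of weight_b in the frame of stand_hole1 above 0.015 m and horizontal distance between weight_b and stand_hole1 below 0.1 m and contact force between weight_b and the fingers above 0.7 N and horizontal distance between weight_a and stand_hole0 below 0.008 m and z of weight_a in the frame of stand_hole0 below -0.006 m and angle between weight_a's own z axis and vertical below 0.06 rad and contact force between weight_a and the fingers below 0.1 N), for 0.3 s.
At the end, for the whole second after the job is handed in: Caul flat on the patch (1.5 mm, 0.025 rad). Heavier weight hanging in the gripper alone, upright (0.2 rad), still, underside 30 to 160 mm above the caul, axis within 25 mm of its centre. Lighter one let go upright in its own nest (8 mm), pressing on it with under 2.8 N. Glue bottle standing (all of step 1 and (((horizontal distance between weight_a and caul_top below 0.025 m and z of weight_a in the frame of caul_seat between 0.038 and 0.168 m and angle between weight_a's own z axis and vertical below 0.2 rad and linear speed of weight_a below 0.02 m/s and contact force between weight_a and the fingers above 0.7 N and contact force between weight_a and caul below 0.1 N) and (horizontal distance between weight_b and stand_hole1 below 0.008 m and z of weight_b in the frame of stand_hole1 below -0.006 m and angle between weight_b's own z axis and vertical below 0.06 rad and contact force between weight_b and the fingers below 0.1 N) and contact force between weight_b and stand between 0.6 and 2.8 N) or ((horizontal distance between weight_b and caul_top below 0.025 m and z of weight_b in the frame of caul_seat between 0.038 and 0.168 m and angle between weight_b's own z axis and vertical below 0.2 rad and linear speed of weight_b below 0.02 m/s and contact force between weight_b and the fingers above 0.7 N and contact force between weight_b and caul below 0.1 N) and (horizontal distance between weight_a and stand_hole0 below 0.008 m and z of weight_a in the frame of stand_hole0 below -0.006 m and angle between weight_a's own z axis and vertical below 0.06 rad and contact force between weight_a and the fingers below 0.1 N) and contact force between weight_a and stand between 0.6 and 2.8 N)) and angle between glue_bottle's own z axis and vertical below 0.2 rad); the arm keeps its last pose, push and grip.
It fails at once if the glue bottle is knocked over or pushed more than 3 cm away (angle between glue_bottle's own z axis and vertical above 0.5 rad or distance of glue_bottle from where it was at the start of the episode above 0.03 m).
It fails at once if a weight is tipped over or dropped on its side (angle between any of weight_a, weight_b's own z axis and vertical above 0.7 rad).
It also fails if it takes over 56 s, if anything falls off the work surface, if the arm or the gripper's body presses on something with over 40 N, if the wrist force passes 120 N, or if a joint passes its speed limit or range.

ROBOT

A 7-joint arm with a two-finger parallel gripper is mounted at the origin on a cart in front of the work surface, level with it; the furniture and walls round the work are solid. World frame = base frame: x ahead of the robot, y to its left, z up, the work surface at z = 0. Lengths are in m, angles in rad, forces in N, time in s.
With the tool pointing down it reaches from about 0.4 to 0.85 m from the base axis. Payload 4.5 kg.
Tool frame: the origin (TCP) lies at the very end of the fingers, on their centre line; the grasp point (between the pads) lies 19 mm behind it (r.grip_point_offset is the distance from the TCP to the grasp point, in m); z points along the fingers, y is the line along which they close (so a half turn about z gives the same grasp; the last joint's range is limited). The gripper opens to 88 mm and grips with 3 to 60 N. Pads are 18 mm wide; open, the fingers measure 123 mm over their backs; the gripper's body (75 mm by 187 mm) begins 45 mm behind the grasp point.
Start: joints at [1.286, 0.689, -0.195, 1.565, 0.157, 0.902, -0.215], TCP at [0.196, -0.594, 0.239] pointing down, gripper open.
Joint ranges: [-3.01, 3.01], [-0.46, 2.08], [-1.47, 1.51], [0.13, 2.56], [-1, 4.14], [0.04, 2.09], [-2.66, 2.66]. Speed limits (rad/s): [2.57, 2.57, 3.14, 3.14, 3.14, 3.14, 3.14].

INTERFACE

Orientations are given as a unit quaternion [x, y, z, w].
In Python, from plant import r gives the robot as it stands.
- The arm moves only by the tool carry_out, never from a script. Its argument "rows" is a list of rows, each a list of 3 entries, a list of its own where there are three numbers: the shift along the tool's x, y, z in cm, then the turn, a rotation vector about the tool's x, y, z in degrees, then the closure, from 0 (fully open) to 1 (shut). A call has 1 to 12 rows; each row is the pose to reach, as a shift and turn from the pose commanded when the call began, along the tool's axes at that moment; what a row does not reach only later rows make up. A row lasts 1/10 s, in which the tool goes at most 50 mm and 8.59 degrees, less where a joint would pass 70% of its speed; a pose out of reach is approached as far as the arm can. A call with a gripper value outside its range is refused whole. The fingers move at their own pace and stop on an object; "newtons" is the grip in N (left out, the last holds). Time passes only in rows, so rows that repeat a pose let the fingers close. It gives the time, the measured TCP pose, the force, the opening and the grip force at its end, in the units of the state.
- r.get_state(): the state, without advancing time (a new reading comes with each control period).
- r.snapshot(name): name is "scene" or "top" or "wrist"; returns a dict with "image" (400x640x3 uint8, red, green, blue), "fx", "fy", "cx", "cy" (pixels), "pose" (4x4, takes a point from camera to world coordinates). Camera axes: x right, y up, looking along -z (the intrinsics and any distortion apply to the point x, -y, -z); pixel columns grow to the right and rows downward; lengths in m; the calibration is good to about 2 mm. The wrist camera is an equidistant fisheye: a pixel r from the principal point sees the ray r / f radians off the axis. A picture is of the moment at which its call begins. There is no depth.
- r.finish_job(): hands the job in; it is judged then, once.
The state is a dict: "clock": time; "q": joint angles; "qd": joint speeds; "joint_torque": joint torques, N m; "tool_pos": TCP position; "eef_rot": TCP orientation; "contact_force": force on the tool from outside, world axes, zero at the start; "moment": the same for the moment, N m; "opening": opening from 0.0 (shut) to 1.0 (fully open); "finger_force": force on a finger pad.
Only numpy, scipy, OpenCV 4.12 (cv2) and the standard library are available. Lean on these libraries where they do the work, as an engineer would, in place of code of your own. Each camera call takes 0.05 s, during which the arm holds its last target. There are 200 camera calls.

## Working session

There is one attempt and no reset: what is moved stays moved. The work goes in short steps, Python scripts to look and compute and a tool call to move; the robot and the scene stay as the last step left them, time stands still between calls to the robot, and variables do not carry over. Pictures are saved under pics/ and viewed, at most 10 in all, crops included, and the job is handed in when it is done.

Besides the shell and the picture viewer there is one more tool, called after ">>>" in YAML: its name, and indented under it one key for each argument. carry_out: Moves the arm, as the interface text tells. Its arguments: {"type":"object","properties":{"rows":{"type":"array"},"newtons":{"type":"number"}},"required":["rows"]}

```bash
mkdir -p pics; cat > h.py <<'E'
import numpy as np, cv2, json
from plant import r
from scipy.spatial.transform import Rotation as R
def snap(name,fn):
    s=r.snapshot(name); cv2.imwrite(f'pics/{fn}.png',cv2.cvtColor(s['image'],cv2.COLOR_RGB2BGR))
    np.savez(f'pics/{fn}.npz',**{k:s[k] for k in('fx','fy','cx','cy','pose')},wrist=name=='wrist'); return s
def pix(fn,u,v,z):
    s=np.load(f'pics/{fn}.npz'); a=(u-s['cx'])/s['fx']; b=(v-s['cy'])/s['fy']
    if s['wrist']:
        t=np.hypot(a,b); k=np.sin(t)/t if t>1e-9 else 1; d=np.array([a*k,-b*k,-np.cos(t)])
    else: d=np.array([a,-b,-1.])
    T=s['pose']; d=T[:3,:3]@d; o=T[:3,3]; return o+d*(z-o[2])/d[2]
def proj(fn,p):
    s=np.load(f'pics/{fn}.npz'); T=s['pose']; c=T[:3,:3].T@(np.array(p)-T[:3,3]); x,y,z=c[0],-c[1],-c[2]
    if s['wrist']:
        h=np.hypot(x,y); t=np.arctan2(h,z); a,b=x/h*t,y/h*t
    else: a,b=x/z,y/z
    return float(s['fx']*a+s['cx']),float(s['fy']*b+s['cy'])
def to_tool(p,yaw=None):
    """shift cm in tool axes from current TCP to world p"""
    s=r.get_state(); q=R.from_quat(s['eef_rot']); return q.inv().apply(np.array(p)-s['tool_pos'])*100
E
python3 - <<'E'
from h import *
for n in('top','scene'):
    s=snap(n,n+'0'); print(n,s['pose'].round(3).tolist(),s['fx'],s['cx'],s['cy'])
s=r.get_state(); print(s); print(R.from_quat(s['eef_rot']).as_matrix().round(3)); print(r.grip_point_offset)
E
```

```text
top [[0.021, 0.981, -0.194, 0.385], [-1.0, 0.024, 0.011, 0.104], [0.016, 0.194, 0.981, 0.888], [0.0, 0.0, 0.0, 1.0]] 379.2695315511568 321.1184296636438 195.76606183449948
scene [[0.677, 0.535, -0.506, 0.13], [-0.736, 0.489, -0.468, -0.277], [-0.003, 0.689, 0.725, 0.672], [0.0, 0.0, 0.0, 1.0]] 430.5067198879338 316.7960326372163 201.07996308386254
{'clock': 0.1, 'q': array([ 1.28577884,  0.68986318, -0.19456561,  1.56623916,  0.15730292,
        0.90248437, -0.21506358]), 'qd': array([-0.00181834, -0.00103186,  0.00113188, -0.00409169,  0.00034033,
       -0.00081529,  0.001208  ]), 'joint_torque': array([-2.68670534e-03, -5.28498530e+01, -1.27144866e+00, -1.53837132e+01,
       -5.25792665e-02,  2.04110125e-03,  4.82546841e-05]), 'tool_pos': array([ 0.195709  , -0.59297745,  0.23801467]), 'eef_rot': array([ 9.87309119e-01,  1.58808260e-01, -1.72332814e-04, -7.81415758e-04]), 'contact_force': array([0.28592436, 1.24141133, 0.36897702]), 'moment': array([-0.04515176, -0.00445103,  0.00153521]), 'finger_force': 0.0, 'opening': 0.9992469769801302}
[[ 0.95   0.314 -0.001]
 [ 0.314 -0.95   0.001]
 [-0.    -0.002 -1.   ]]
0.0187
```

View pics/top0.png

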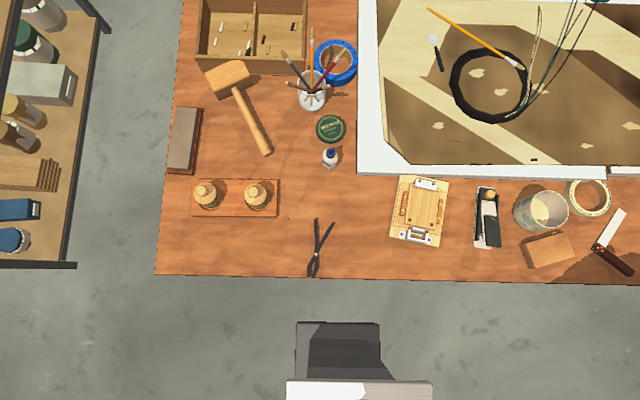

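View pics/scene0.png

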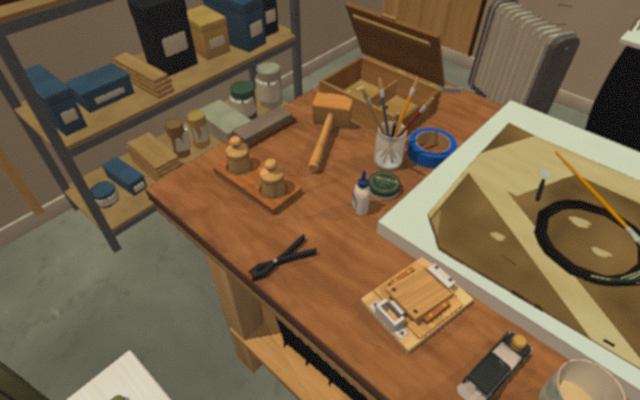

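The top view shows the stand at about (235,197), with weights near (206,194) and (257,194). The jig is at about (419,211), its catch near (412,235), and the bottle is at (330,157). The arm is parked off to the right. I'll enlarge the stand and the jig.

```bash
python3 - <<'E'
from h import *
im=cv2.imread('pics/top0.png')
a=cv2.resize(im[165:230,180:290],None,fx=7,fy=7,interpolation=cv2.INTER_CUBIC)
b=cv2.resize(im[168:253,380:460],None,fx=7,fy=7,interpolation=cv2.INTER_CUBIC)
cv2.imwrite('pics/ca.png',a);cv2.imwrite('pics/cb.png',b)
for u,v in((192,217),(278,217),(278,180),(194,179)):print(pix('top0',u,v,.02))
for u,v in((397,176),(452,182),(440,248),(389,239)):print(pix('top0',u,v,.016))
print(pix('top0',330,165,0))
E
```

```text
[0.49967596 0.38887522 0.02      ]
[0.50424324 0.19184377 0.02      ]
[0.59178038 0.19560724 0.02      ]
[0.58932336 0.3919838  0.02      ]
[ 0.60948529 -0.08575269  0.016     ]
[ 0.59806969 -0.2164767   0.016     ]
[ 0.44176846 -0.18162145  0.016     ]
[ 0.45974394 -0.06463325  0.016     ]
[0.63705528 0.0733857  0.        ]
```

View pics/ca.png

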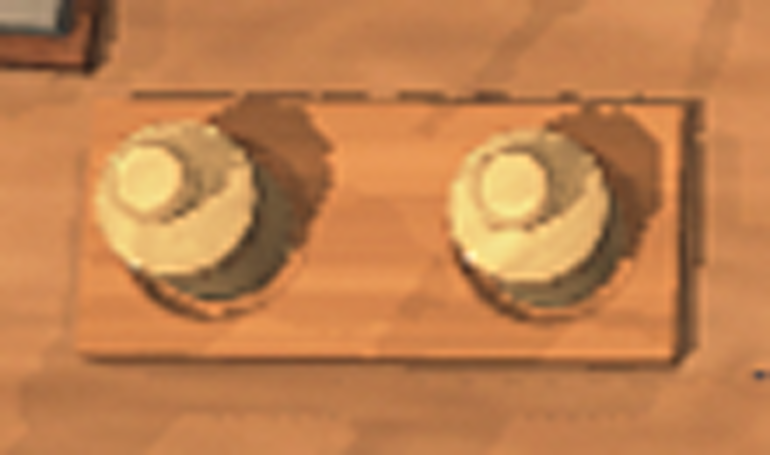

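View pics/cb.png

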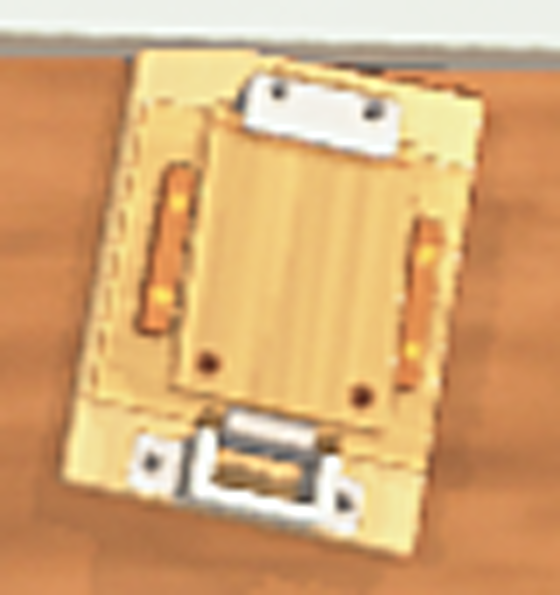

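The crops give the board corners (138,52), (483,100), (412,553) and (65,483), and stand corners (90,97), (687,103), (675,358) and (85,355). The knob tops are at (150,175) and (514,183). Two dark dots near the raised end of the caul are at (208,362) and (361,397).

```bash
python3 - <<'E'
from h import *
B=np.array([pix('top0',380+(u+.5)/7-.5,168+(v+.5)/7-.5,.016) for u,v in((138,52),(483,100),(412,553),(65,483))])
S=np.array([pix('top0',180+(u+.5)/7-.5,165+(v+.5)/7-.5,.02) for u,v in((90,97),(687,103),(675,358),(85,355))])
D=[pix('top0',380+u/7-.4,168+v/7-.4,.042) for u,v in((208,362),(361,397))]
K=[pix('top0',180+u/7-.4,165+v/7-.4,.099) for u,v in((150,175),(514,183))]
for n,Q,L,W in(('jig',B,.158,.118),('stand',S,.086,.196)):
    print(n,Q.round(4).tolist(),'c',Q.mean(0).round(4))
    x=(Q[0]+Q[1]-Q[2]-Q[3])/2; y=(Q[0]+Q[3]-Q[1]-Q[2])/2
    print(' L,W',np.linalg.norm(x),np.linalg.norm(y),'yaw',np.arctan2(x[1],x[0]),np.arctan2(-y[0],y[1]))
print('dots',D,'knobs',K,np.linalg.norm(K[0]-K[1]))
E
```

```text
jig [[0.6121, -0.0912, 0.016], [0.5982, -0.2083, 0.016], [0.4449, -0.1781, 0.016], [0.4653, -0.0644, 0.016]] c [ 0.5301 -0.1355  0.016 ]
 L,W 0.15270277164205984 0.11666599592548772 yaw -0.1878982450656899 -0.14719763975002065
stand [[0.5906, 0.3958, 0.02], [0.5935, 0.1964, 0.02], [0.5071, 0.1966, 0.02], [0.5036, 0.3899, 0.02]] c [0.5487 0.2946 0.02  ]
 L,W 0.08671942928940163 0.19638007727927614 yaw 0.03268100849265047 0.016241150957967607
dots [array([ 0.50280874, -0.10616013,  0.042     ]), array([ 0.49260451, -0.1552663 ,  0.042     ])] knobs [array([0.54804125, 0.34896894, 0.099     ]), array([0.54823831, 0.23907519, 0.099     ])] 0.10989393054518996
```

```bash
python3 - <<'E'
from h import *
c=np.array([.5301,-.1355]);y=-.18
p=c+(-.033)*np.array([np.cos(y),np.sin(y)])
print(p,to_tool([*p,.2]),to_tool([*p,.09]))
E
```

```text
[ 0.49763316 -0.12959202] [ 43.20097153 -34.52718926   3.85265784] [ 43.20198465 -34.50961419  14.85264375]
```

>>> carry_out:
  rows:
    - [[10, -8, 2], [0, 0, 7], 0.3]
    - [[20, -16, 3.8], [0, 0, 14], 0.6]
    - [[30, -24, 3.8], [0, 0, 21], 1]
    - [[43.2, -34.5, 3.8], [0, 0, 28.6], 1]
    - [[43.2, -34.5, 3.8], [0, 0, 28.6], 1]
    - [[43.2, -34.5, 3.8], [0, 0, 28.6], 1]
    - [[43.2, -34.5, 3.8], [0, 0, 28.6], 1]
    - [[43.2, -34.5, 3.8], [0, 0, 28.6], 1]
    - [[43.2, -34.5, 3.8], [0, 0, 28.6], 1]
    - [[43.2, -34.5, 3.8], [0, 0, 28.6], 1]
    - [[43.2, -34.5, 3.8], [0, 0, 28.6], 1]
    - [[43.2, -34.5, 3.8], [0, 0, 28.6], 1]
  newtons: 35

```text
clock: 1.3
tool_pos: [0.502, -0.1223, 0.2002]
eef_rot: [0.996, -0.084, 0.001, -0.002]
contact_force: [-0.4, 0.0, -0.0]
opening: 0.006
finger_force: 0.0
```

```bash
python3 - <<'E'
from h import *
snap('wrist','w1'); s=r.get_state(); print(s['tool_pos'],R.from_quat(s['eef_rot']).as_matrix().round(3))
y=-.18;X=np.array([np.cos(y),np.sin(y)]);Y=np.array([-X[1],X[0]])
c=np.array([.5301,-.1355])
for a,b in((.079,.059),(.079,-.059),(-.079,-.059),(-.079,.059)): print(proj('w1',[*(c+a*X+b*Y),.016]))
print(proj('w1',s['tool_pos']))
im=cv2.imread('pics/w1.png'); cv2.imwrite('pics/w1b.png',cv2.resize(im,(800,500),interpolation=cv2.INTER_CUBIC))
E
```

```text
[ 0.50030615 -0.12535371  0.20019491] [[ 0.985 -0.171  0.001]
 [-0.171 -0.985  0.002]
 [ 0.001 -0.003 -1.   ]]
(281.37385047528727, 74.81585168102333)
(393.4210114066585, 76.99449135259356)
(386.290102193598, 218.17627829439445)
(283.5621809673441, 216.91616964247123)
(334.0520142199713, 256.7046956009311)
```

View pics/w1b.png

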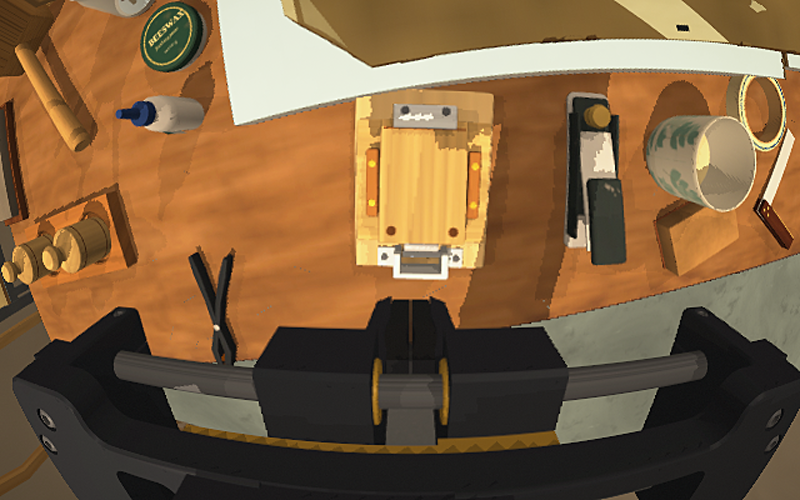

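The wrist view shows the board corners at (357,92), (494,95), (487,268) and (357,263), with the caul dots at (390,231) and (453,231). The bottle is well clear.

```bash
python3 - <<'E'
from h import *
f=lambda u,v,z:pix('w1',u/1.25-.1,v/1.25-.1,z)
Q=np.array([f(u,v,.016) for u,v in((357,92),(494,95),(487,268),(357,263))])
x=(Q[0]+Q[1]-Q[2]-Q[3])/2; y=(Q[0]+Q[3]-Q[1]-Q[2])/2
print(Q.mean(0),np.linalg.norm(x),np.linalg.norm(y),np.arctan2(x[1],x[0]),np.arctan2(-y[0],y[1]))
d=(f(390,231,.043)+f(453,231,.043))/2; print('dots',d)
print('catch roller edge', f(422,246,.042),'stop lip',f(425,128,.040))
print('bottle base',f(200,115,0))
s=r.get_state();print(s['tool_pos'],s['contact_force'])
E
```

```text
[ 0.53336816 -0.13916998  0.016     ] 0.15287927812621932 0.1171707272252909 -0.18082191805901474 -0.1940930845647343
dots [ 0.4974449  -0.13026447  0.043     ]
catch roller edge [ 0.48454435 -0.12857881  0.042     ] stop lip [ 0.57817903 -0.14626008  0.04      ]
bottle base [0.63866793 0.06237577 0.        ]
[ 0.50030615 -0.12535371  0.20019491] [ 0.08531668 -0.57643503  0.74973945]
```

>>> carry_out:
  rows:
    - [[0, 0, 5], [0, 0, 0], 1]
    - [[0, 0, 9], [0, 0, 0], 1]
    - [[0, 0, 12], [0, 0, 0], 1]
    - [[0, 0, 12], [0, 0, 0], 1]
    - [[0, 0, 12], [0, 0, 0], 1]

```text
clock: 1.85
tool_pos: [0.4973, -0.1317, 0.081]
eef_rot: [0.996, -0.091, -0.001, 0.0]
contact_force: [1.1, -0.6, 0.5]
opening: 0.002
finger_force: 0.0
```

```bash
python3 - <<'E'
from h import *
s=r.get_state();print(s['tool_pos'],s['contact_force'],to_tool([.4995,-.1311,.052]),R.from_quat(s['eef_rot']).as_matrix().round(3))
E
```

```text
[ 0.49732299 -0.13173536  0.08095873] [ 1.06426502 -0.60227804  0.4692783 ] [ 0.2057388  -0.10411696  2.89557296] [[ 0.983 -0.181 -0.001]
 [-0.181 -0.983 -0.001]
 [-0.001  0.001 -1.   ]]
```

>>> carry_out:
  rows:
    - [[0.2, 0, 2.5], [0, 0, 0], 1]
    - [[0.2, 0, 2.9], [0, 0, 0], 1]
    - [[0.2, 0, 3.1], [0, 0, 0], 1]
    - [[0.2, 0, 3.3], [0, 0, 0], 1]
    - [[0.2, 0, 3.5], [0, 0, 0], 1]
    - [[0.2, 0, 3.6], [0, 0, 0], 1]
    - [[0.2, 0, 3.6], [0, 0, 0], 1]

```text
clock: 2.55
tool_pos: [0.5001, -0.131, 0.045]
eef_rot: [0.996, -0.09, 0.0, 0.0]
contact_force: [-0.3, 0.0, 0.6]
opening: 0.005
finger_force: 0.5
```

>>> carry_out:
  rows:
    - [[0, 0, 0.2], [0, 0, 0], 1]
    - [[0, 0, 0.4], [0, 0, 0], 1]
    - [[0, 0, 0.5], [0, 0, 0], 1]
    - [[0, 0, 0.6], [0, 0, 0], 1]
    - [[0, 0, 0.6], [0, 0, 0], 1]

```text
clock: 3.05
tool_pos: [0.4999, -0.1308, 0.0385]
eef_rot: [0.996, -0.09, -0.0, -0.0]
contact_force: [-0.3, -0.3, -0.9]
opening: 0.002
finger_force: 0.0
```

>>> carry_out:
  rows:
    - [[0, 0, 0.2], [0, 0, 0], 1]
    - [[0, 0, 0.4], [0, 0, 0], 1]
    - [[0, 0, 0.5], [0, 0, 0], 1]
    - [[0, 0, 0.5], [0, 0, 0], 1]

```text
clock: 3.45
tool_pos: [0.5, -0.1308, 0.0336]
eef_rot: [0.996, -0.09, 0.0, 0.0]
contact_force: [0.5, 0.1, 0.4]
opening: 0.003
finger_force: 0.0
```

>>> carry_out:
  rows:
    - [[0, 0, 0.1], [0, 0, 0], 1]
    - [[0, 0, 0.2], [0, 0, 0], 1]
    - [[0, 0, 0.2], [0, 0, 0], 1]

```text
clock: 3.75
tool_pos: [0.5, -0.1309, 0.0334]
eef_rot: [0.996, -0.09, 0.0, 0.0]
contact_force: [-2.0, 0.9, 18.2]
opening: 0.006
finger_force: 9.1
```

```bash
python3 - <<'E'
from h import *
snap('scene','s1')
im=cv2.imread('pics/s1.png'); cv2.imwrite('pics/s1b.png',cv2.resize(im[230:370,330:510],None,fx=4.4,fy=4.2,interpolation=cv2.INTER_CUBIC))
print(r.get_state()['contact_force'])
E
```

```text
[-3.44120704  0.44467326 18.48914584]
```

View pics/s1b.png

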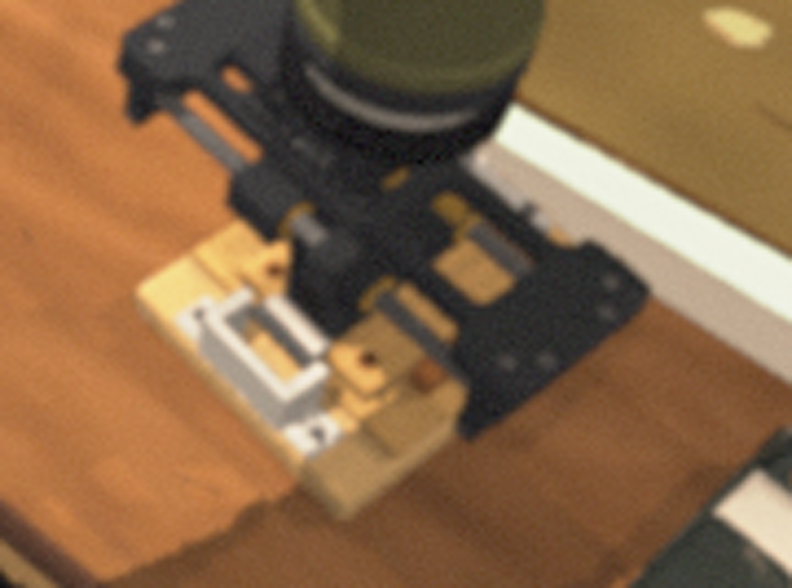

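The tool met a hard stop at z ≈ 0.033 with 18 N, so the caul is flat. The roller at crop (295,330) is over its edge. Next I lift off and work out the move to the left weight.

>>> carry_out:
  rows:
    - [[0, 0, -0.5], [0, 0, 0], 1]
    - [[0, 0, -5], [0, 0, 0], 0.5]
    - [[0, 0, -10], [0, 0, 0], 0]
    - [[0, 0, -15], [0, 0, 0], 0]
    - [[0, 0, -17], [0, 0, 0], 0]
    - [[0, 0, -17], [0, 0, 0], 0]

```text
clock: 4.4
tool_pos: [0.502, -0.1314, 0.2049]
eef_rot: [0.996, -0.09, 0.004, 0.0]
contact_force: [0.5, -0.3, 0.8]
opening: 0.433
finger_force: 0.0
```

```bash
python3 - <<'E'
from h import *
s=r.get_state();print(s['tool_pos'],s['contact_force'],s['q'].round(2),to_tool([.548,.349,.20]))
E
```

```text
[ 0.50200065 -0.13139486  0.20491898] [ 0.46813649 -0.28275232  0.77171167] [ 0.14  0.6   0.05  1.93 -0.05  0.6  -1.54] [ -4.10810738 -48.08439761   0.45573188]
```

>>> carry_out:
  rows:
    - [[-0.5, -5, 0], [0, 0, -8.5], 0]
    - [[-1, -10, 0], [0, 0, -17], 0]
    - [[-1.5, -15, 0], [0, 0, -25.5], 0]
    - [[-2, -20, 0], [0, 0, -34], 0]
    - [[-2.5, -25, 0], [0, 0, -42.5], 0]
    - [[-3, -30, 0], [0, 0, -51], 0]
    - [[-3.5, -35, 0], [0, 0, -59.5], 0]
    - [[-4, -40, 0], [0, 0, -68], 0]
    - [[-4, -44, 0], [0, 0, -76.5], 0]
    - [[-4.1, -48, 0], [0, 0, -85], 0]
    - [[-4.1, -48, 0], [0, 0, -93.5], 0]
    - [[-4.1, -48, 0], [0, 0, -101], 0]

```text
clock: 5.6
tool_pos: [0.5443, 0.3503, 0.1994]
eef_rot: [0.7, 0.714, -0.001, -0.001]
contact_force: [-0.3, -1.5, -0.3]
opening: 1.005
finger_force: 0.0
```

>>> carry_out:
  rows:
    - [[0, 0, 0], [0, 0, 0], 0]
    - [[0, 0, 0], [0, 0, 0], 0]
    - [[0, 0, 0], [0, 0, 0], 0]

```text
clock: 5.9
tool_pos: [0.5456, 0.3482, 0.201]
eef_rot: [0.704, 0.71, -0.001, -0.0]
contact_force: [0.7, 0.1, -0.6]
opening: 1.0
finger_force: 0.0
```

```bash
python3 - <<'E'
from h import *
snap('wrist','w2'); snap('top','t2');s=r.get_state(); print(s['tool_pos'],s['q'].round(2),s['contact_force'],R.from_quat(s['eef_rot']).as_matrix().round(3))
for p in([.548,.349,.099],[.548,.239,.099]): print(np.array(proj('w2',p))*1.25, np.array(proj('w2',[p[0],p[1],.02]))*1.25)
im=cv2.imread('pics/w2.png'); cv2.imwrite('pics/w2b.png',cv2.resize(im,(800,500),interpolation=cv2.INTER_CUBIC))
E
```

```text
[0.54570117 0.34845604 0.20152124] [-0.44  0.78 -0.38  1.52  0.34  0.91 -0.92] [0.69785616 0.45885557 0.61236321] [[-0.01  1.   -0.  ]
 [ 1.    0.01 -0.  ]
 [-0.   -0.   -1.  ]]
[414.27602532 246.17147047] [413.34167024 219.19688543]
[412.32418255 380.24196555] [411.92484519 331.10284031]
```

View pics/w2b.png

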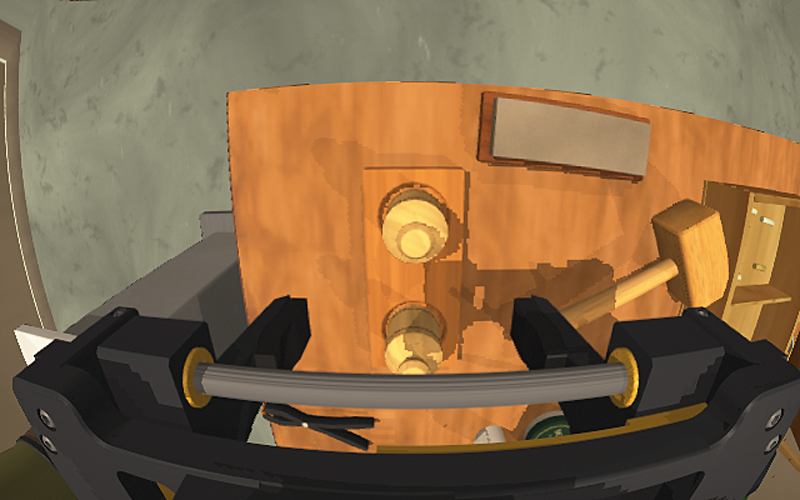

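The left knob top is at (415,240) and the right one at (411,367), close to the predicted positions. The nest edges match too.

```bash
python3 - <<'E'
from h import *
f=lambda u,v,z:pix('w2',u/1.25-.1,v/1.25-.1,z)
print(f(415,240,.099),f(411,367,.099),'nest',f(414,184,.02), 'body back edge')
print(to_tool([.548,.35,.039]))
E
```

```text
[0.548343   0.35338672 0.099     ] [0.54672638 0.25204303 0.099     ] nest [0.54810219 0.37982591 0.02      ] body back edge
[ 0.15808142  0.23326177 16.25204085]
```

>>> carry_out:
  rows:
    - [[0.15, 0.25, 3], [0, 0, 0], 0]
    - [[0.15, 0.25, 7], [0, 0, 0], 0]
    - [[0.15, 0.25, 10], [0, 0, 0], 0]
    - [[0.15, 0.25, 13], [0, 0, 0], 0]
    - [[0.15, 0.25, 15], [0, 0, 0], 0]
    - [[0.15, 0.25, 16.2], [0, 0, 0], 0]
    - [[0.15, 0.25, 16.2], [0, 0, 0], 0]
    - [[0.15, 0.25, 16.2], [0, 0, 0], 0]
    - [[0.15, 0.25, 16.2], [0, 0, 0], 0]

```text
clock: 6.9
tool_pos: [0.5491, 0.351, 0.0411]
eef_rot: [0.703, 0.711, 0.001, 0.0]
contact_force: [-0.3, 0.1, 0.2]
opening: 1.0
finger_force: 0.0
```

>>> carry_out:
  rows:
    - [[0, 0, 0.3], [0, 0, 0], 0]
    - [[0, 0, 0.3], [0, 0, 0], 0.3]
    - [[0, 0, 0.3], [0, 0, 0], 0.4]
    - [[0, 0, 0.3], [0, 0, 0], 0.6]
    - [[0, 0, 0.3], [0, 0, 0], 0.6]
    - [[0, 0, 0.3], [0, 0, 0], 0.6]
    - [[0, 0, 0.3], [0, 0, 0], 0.6]
    - [[0, 0, 0.3], [0, 0, 0], 0.6]
  newtons: 35

```text
clock: 7.7
tool_pos: [0.5485, 0.3502, 0.0368]
eef_rot: [0.703, 0.711, 0.0, 0.0]
contact_force: [1.1, -0.6, -0.1]
opening: 0.554
finger_force: 35.0
```

```bash
python3 - <<'E'
from h import *
s=r.get_state();print(s['tool_pos'],s['contact_force'],s['opening']*88,s['finger_force'],s['joint_torque'].round(2))
E
```

```text
[0.54851657 0.35022972 0.03675593] [ 1.09496186 -0.63353432 -0.07716293] 48.74323881150966 34.99914959320449 [-3.000e-01 -5.935e+01 -3.610e+00 -9.890e+00 -1.400e-01  8.000e-02
 -1.000e-02]
```

>>> carry_out:
  rows:
    - [[0, 0, -0.5], [0, 0, 0], 0.6]
    - [[0, 0, -1.5], [0, 0, 0], 0.6]
    - [[0, 0, -3], [0, 0, 0], 0.6]
    - [[0, 0, -4.5], [0, 0, 0], 0.6]
    - [[0, 0, -4.5], [0, 0, 0], 0.6]
    - [[0, 0, -4.5], [0, 0, 0], 0.6]
    - [[0, 0, -4.5], [0, 0, 0], 0.6]
    - [[0, 0, -4.5], [0, 0, 0], 0.6]
    - [[0, 0, -4.5], [0, 0, 0], 0.6]
    - [[0, 0, -4.5], [0, 0, 0], 0.6]
    - [[0, 0, -4.5], [0, 0, 0], 0.6]
    - [[0, 0, -4.5], [0, 0, 0], 0.6]

```text
clock: 8.9
tool_pos: [0.5482, 0.3502, 0.0816]
eef_rot: [0.703, 0.711, -0.0, 0.0]
contact_force: [0.6, -0.1, -5.5]
opening: 0.557
finger_force: 35.0
```

```bash
python3 - <<'E'
from h import *
import time
F=[]
for i in range(6):
    s=r.get_state(); F.append(s['contact_force'][2]); r.snapshot('wrist')
print(np.round(F,2),s['joint_torque'].round(2),s['tool_pos'],s['opening'],s['clock'])
E
```

```text
[-5.52 -5.56 -5.55 -5.19 -6.37 -5.73] [-0.000e+00 -6.210e+01 -4.040e+00 -1.262e+01 -3.000e-02 -5.000e-02
  0.000e+00] [0.54824886 0.35023449 0.08171136] 0.5535930292489865 9.15
```

The left weight reads about 5.6 N. I'll set it back down, then heft the right one.

>>> carry_out:
  rows:
    - [[0, 0, 1.5], [0, 0, 0], 0.6]
    - [[0, 0, 3], [0, 0, 0], 0.6]
    - [[0, 0, 4], [0, 0, 0], 0.6]
    - [[0, 0, 4.5], [0, 0, 0], 0.6]
    - [[0, 0, 4.5], [0, 0, 0], 0.6]
    - [[0, 0, 4.5], [0, 0, 0], 0.6]
    - [[0, 0, 4.5], [0, 0, 0], 0.6]

```text
clock: 9.9
tool_pos: [0.5471, 0.3494, 0.0368]
eef_rot: [0.703, 0.711, -0.001, 0.0]
contact_force: [-4.6, -2.9, 2.9]
opening: 0.556
finger_force: 35.0
```

>>> carry_out:
  rows:
    - [[0, 0, 0], [0, 0, 0], 0.3]
    - [[0, 0, 0], [0, 0, 0], 0.1]
    - [[0, 0, 0], [0, 0, 0], 0]
    - [[0, 0, 0], [0, 0, 0], 0]
    - [[0, 0, 0], [0, 0, 0], 0]
    - [[0, 0, 0], [0, 0, 0], 0]
    - [[0, 0, -2], [0, 0, 0], 0]
    - [[0, 0, -6], [0, 0, 0], 0]
    - [[0, 0, -10], [0, 0, 0], 0]
    - [[0, 0, -10], [0, 0, 0], 0]
    - [[0, 0, -10], [0, 0, 0], 0]

```text
clock: 11.0
tool_pos: [0.5487, 0.3505, 0.1376]
eef_rot: [0.703, 0.711, 0.001, 0.0]
contact_force: [0.0, -0.6, -0.0]
opening: 0.996
finger_force: 0.0
```

```bash
python3 - <<'E'
from h import *
s=r.get_state();print(s['tool_pos'],s['contact_force'])
print('to B',to_tool([.548,.24,.0375]))
snap('wrist','w3')
im=cv2.imread('pics/w3.png'); cv2.imwrite('pics/w3b.png',cv2.resize(im,(800,500),interpolation=cv2.INTER_CUBIC))
E
```

```text
[0.54872157 0.35046147 0.13761295] [ 0.03579383 -0.57837735 -0.04660891]
to B [-11.0542201   -0.21664556  10.00029428]
```

View pics/w3b.png

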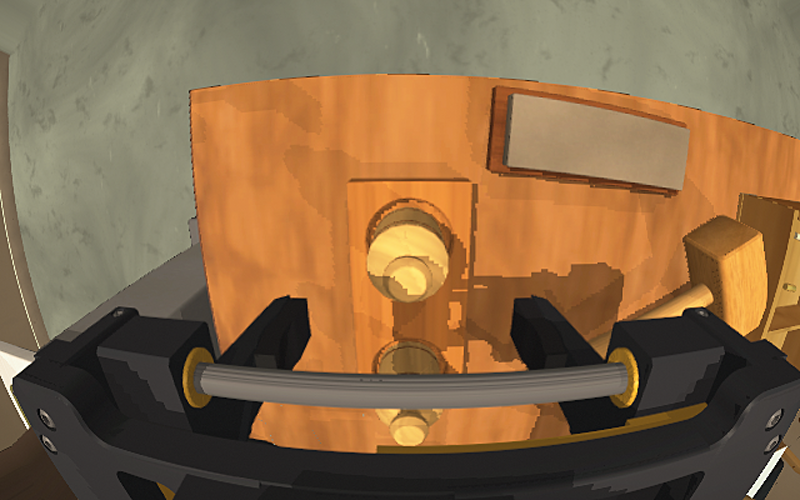

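The left weight stands upright in its nest (knob at (408,279)) and has been released. Now the right one.

>>> carry_out:
  rows:
    - [[-4, -0.1, 0], [0, 0, 0], 0]
    - [[-8, -0.1, 0], [0, 0, 0], 0]
    - [[-11, -0.1, 0], [0, 0, 0], 0]
    - [[-11, -0.1, 0], [0, 0, 0], 0]
    - [[-11, -0.1, 0], [0, 0, 0], 0]
    - [[-11, -0.1, 3], [0, 0, 0], 0]
    - [[-11, -0.1, 6], [0, 0, 0], 0]
    - [[-11, -0.1, 8.5], [0, 0, 0], 0]
    - [[-11, -0.1, 10], [0, 0, 0], 0]
    - [[-11, -0.1, 10], [0, 0, 0], 0]
    - [[-11, -0.1, 10], [0, 0, 0], 0]

```text
clock: 12.15
tool_pos: [0.5485, 0.2413, 0.0369]
eef_rot: [0.703, 0.712, 0.0, -0.0]
contact_force: [0.3, -0.7, -0.0]
opening: 1.005
finger_force: 0.0
```

>>> carry_out:
  rows:
    - [[0, 0, 0], [0, 0, 0], 0.3]
    - [[0, 0, 0], [0, 0, 0], 0.4]
    - [[0, 0, 0], [0, 0, 0], 0.6]
    - [[0, 0, 0], [0, 0, 0], 0.6]
    - [[0, 0, 0], [0, 0, 0], 0.6]
    - [[0, 0, 0], [0, 0, 0], 0.6]
    - [[0, 0, 0], [0, 0, 0], 0.6]
  newtons: 35

```text
clock: 12.85
tool_pos: [0.5488, 0.2402, 0.037]
eef_rot: [0.703, 0.711, 0.0, 0.0]
contact_force: [0.0, 0.0, 2.6]
opening: 0.565
finger_force: 35.0
```

>>> carry_out:
  rows:
    - [[0, 0, -0.5], [0, 0, 0], 0.6]
    - [[0, 0, -1.5], [0, 0, 0], 0.6]
    - [[0, 0, -3], [0, 0, 0], 0.6]
    - [[0, 0, -4.5], [0, 0, 0], 0.6]
    - [[0, 0, -4.5], [0, 0, 0], 0.6]
    - [[0, 0, -4.5], [0, 0, 0], 0.6]
    - [[0, 0, -4.5], [0, 0, 0], 0.6]
    - [[0, 0, -4.5], [0, 0, 0], 0.6]
    - [[0, 0, -4.5], [0, 0, 0], 0.6]
    - [[0, 0, -4.5], [0, 0, 0], 0.6]
    - [[0, 0, -4.5], [0, 0, 0], 0.6]
    - [[0, 0, -4.5], [0, 0, 0], 0.6]

```text
clock: 14.05
tool_pos: [0.5485, 0.2402, 0.0816]
eef_rot: [0.703, 0.711, -0.0, -0.0]
contact_force: [-0.1, -0.3, -2.0]
opening: 0.559
finger_force: 35.0
```

```bash
python3 - <<'E'
from h import *
F=[]
for i in range(6):
    s=r.get_state(); F.append(s['contact_force'][2]); r.snapshot('wrist')
print(np.round(F,2),s['joint_torque'].round(2),s['tool_pos'],s['opening'],s['clock'])
E
```

```text
[-2.02 -1.36 -1.32 -0.99 -1.86 -1.71] [-0.000e+00 -5.573e+01 -3.450e+00 -9.940e+00 -3.000e-02 -5.000e-02
 -0.000e+00] [0.5485164  0.24020975 0.08169048] 0.5635139731573019 14.3
```

The right weight reads about 1.6 N, so the left one is the lead-cored weight. I'll set the right one back.

>>> carry_out:
  rows:
    - [[0, 0, 1.5], [0, 0, 0], 0.6]
    - [[0, 0, 3], [0, 0, 0], 0.6]
    - [[0, 0, 4], [0, 0, 0], 0.6]
    - [[0, 0, 4.4], [0, 0, 0], 0.6]
    - [[0, 0, 4.4], [0, 0, 0], 0.6]
    - [[0, 0, 4.4], [0, 0, 0], 0.6]
    - [[0, 0, 4.4], [0, 0, 0], 0.6]

```text
clock: 15.05
tool_pos: [0.5485, 0.2402, 0.0373]
eef_rot: [0.703, 0.711, -0.0, -0.0]
contact_force: [-0.5, -0.5, -1.1]
opening: 0.566
finger_force: 35.0
```

>>> carry_out:
  rows:
    - [[0, 0, 0], [0, 0, 0], 0.3]
    - [[0, 0, 0], [0, 0, 0], 0.1]
    - [[0, 0, 0], [0, 0, 0], 0]
    - [[0, 0, 0], [0, 0, 0], 0]
    - [[0, 0, 0], [0, 0, 0], 0]
    - [[0, 0, 0], [0, 0, 0], 0]
    - [[0, 0, -2], [0, 0, 0], 0]
    - [[0, 0, -6], [0, 0, 0], 0]
    - [[0, 0, -10], [0, 0, 0], 0]
    - [[0, 0, -10], [0, 0, 0], 0]
    - [[0, 0, -10], [0, 0, 0], 0]

```text
clock: 16.15
tool_pos: [0.549, 0.2403, 0.1385]
eef_rot: [0.703, 0.711, 0.001, 0.0]
contact_force: [0.4, -0.0, 0.1]
opening: 1.008
finger_force: 0.0
```

>>> carry_out:
  rows:
    - [[4, 0, 0], [0, 0, 0], 0]
    - [[8, 0, 0], [0, 0, 0], 0]
    - [[11, 0, 0], [0, 0, 0], 0]
    - [[11, 0, 0], [0, 0, 0], 0]
    - [[11, 0, 0], [0, 0, 0], 0]

```text
clock: 16.65
tool_pos: [0.5461, 0.3498, 0.1358]
eef_rot: [0.702, 0.712, -0.002, 0.0]
contact_force: [-0.1, -1.1, 0.1]
opening: 1.003
finger_force: 0.0
```

```bash
python3 - <<'E'
from h import *
s=r.get_state();print(s['tool_pos'],s['contact_force'],to_tool([.5485,.350,.0375]))
snap('top','t4');snap('wrist','w4')
im=cv2.imread('pics/w4.png')
cv2.imwrite('pics/w4b.png',cv2.resize(im,(800,500),interpolation=cv2.INTER_CUBIC))
E
```

```text
[0.54608311 0.34978939 0.13582612] [-0.1472497  -1.11571334  0.13174352] [0.0433061  0.26552964 9.83192396]
```

View pics/w4b.png

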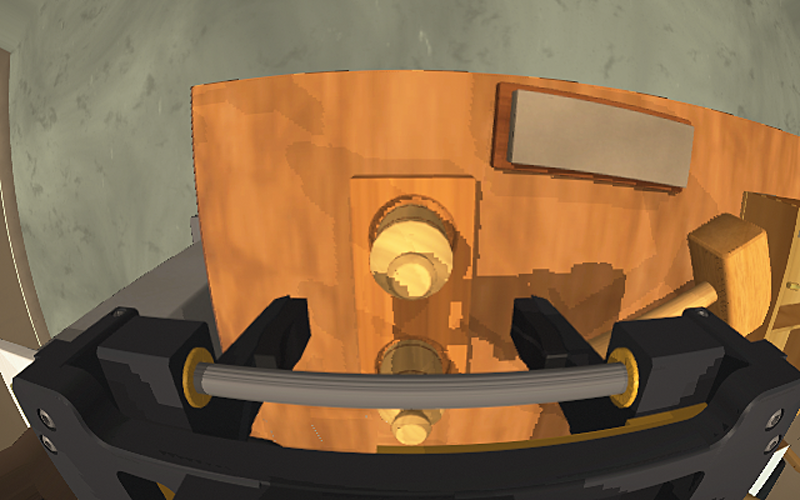

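Both weights stand upright in their nests, with knobs at (411,277) and (410,428). I'll regrip the left one.

>>> carry_out:
  rows:
    - [[0, 0, 0], [0, 0, 0], 0]
    - [[0, 0, 3], [0, 0, 0], 0]
    - [[0, 0, 6], [0, 0, 0], 0]
    - [[0, 0, 8.5], [0, 0, 0], 0]
    - [[0, 0, 10], [0, 0, 0], 0]
    - [[0, 0, 10], [0, 0, 0], 0]
    - [[0, 0, 10], [0, 0, 0], 0.3]
    - [[0, 0, 10], [0, 0, 0], 0.4]
    - [[0, 0, 10], [0, 0, 0], 0.6]
    - [[0, 0, 10], [0, 0, 0], 0.6]
    - [[0, 0, 10], [0, 0, 0], 0.6]
    - [[0, 0, 10], [0, 0, 0], 0.6]

```text
clock: 17.95
tool_pos: [0.5473, 0.3504, 0.0383]
eef_rot: [0.703, 0.711, 0.0, 0.0]
contact_force: [-1.6, -0.9, 3.8]
opening: 0.559
finger_force: 35.0
```

>>> carry_out:
  rows:
    - [[0, 0, 0], [0, 0, 0], 0.6]
    - [[0, 0, 0], [0, 0, 0], 0.6]
    - [[0, 0, -1], [0, 0, 0], 0.6]
    - [[0, 0, -3], [0, 0, 0], 0.6]
    - [[0, 0, -6], [0, 0, 0], 0.6]
    - [[0, 0, -9], [0, 0, 0], 0.6]
    - [[0, 0, -13], [0, 0, 0], 0.6]
    - [[0, 0, -16], [0, 0, 0], 0.6]
    - [[0, 0, -16], [0, 0, 0], 0.6]
    - [[0, 0, -16], [0, 0, 0], 0.6]

```text
clock: 18.95
tool_pos: [0.5467, 0.3494, 0.1967]
eef_rot: [0.703, 0.711, -0.001, 0.0]
contact_force: [-0.1, 0.1, -6.5]
opening: 0.556
finger_force: 35.0
```

```bash
python3 - <<'E'
from h import *
s=r.get_state();print(s['tool_pos'],s['contact_force'],s['q'].round(2),to_tool([.532,-.137,.14]))
E
```

```text
[0.546667   0.34941081 0.19672551] [-0.06163677  0.05786046 -6.49261351] [-0.43  0.79 -0.39  1.52  0.35  0.9  -0.93] [-48.612601    -2.02413028   5.74471059]
```

>>> carry_out:
  rows:
    - [[-2, 0, 0], [0, 0, 0], 0.6]
    - [[-6, -0.2, 0], [0, 0, 0], 0.6]
    - [[-10, -0.4, 0], [0, 0, 0], 0.6]
    - [[-14, -0.6, 0], [0, 0, 0], 0.6]
    - [[-18, -0.8, 0], [0, 0, 0], 0.6]
    - [[-22, -1, 0], [0, 0, 0], 0.6]
    - [[-26, -1.1, 0], [0, 0, 0], 0.6]
    - [[-30, -1.3, 0], [0, 0, 0], 0.6]
    - [[-34, -1.5, 0], [0, 0, 0], 0.6]
    - [[-38, -1.7, 0], [0, 0, 0], 0.6]
    - [[-42, -1.9, 0], [0, 0, 0], 0.6]
    - [[-45, -2, 0], [0, 0, 0], 0.6]

```text
clock: 20.15
tool_pos: [0.5297, -0.1036, 0.195]
eef_rot: [0.704, 0.71, -0.003, -0.002]
contact_force: [-0.1, -0.4, -5.2]
opening: 0.558
finger_force: 35.0
```

>>> carry_out:
  rows:
    - [[-2.5, 0, 0], [0, 0, 0], 0.6]
    - [[-3.6, 0, 0], [0, 0, 0], 0.6]
    - [[-3.6, 0, 1], [0, 0, 0], 0.6]
    - [[-3.6, 0, 3], [0, 0, 0], 0.6]
    - [[-3.6, 0, 4.5], [0, 0, 0], 0.6]
    - [[-3.6, 0, 5.2], [0, 0, 0], 0.6]
    - [[-3.6, 0, 5.2], [0, 0, 0], 0.6]
    - [[-3.6, 0, 5.2], [0, 0, 0], 0.6]
    - [[-3.6, 0, 5.2], [0, 0, 0], 0.6]
    - [[-3.6, 0, 5.2], [0, 0, 0], 0.6]

```text
clock: 21.15
tool_pos: [0.5334, -0.1359, 0.1464]
eef_rot: [0.703, 0.711, 0.0, 0.001]
contact_force: [-0.4, 0.3, -5.7]
opening: 0.557
finger_force: 35.0
```

```bash
python3 - <<'E'
from h import *
snap('scene','s5');s=r.get_state();print(s['clock'],s['tool_pos'],s['contact_force'],s['qd'].round(3),to_tool([.532,-.137,.1445]))
im=cv2.imread('pics/s5.png')
cv2.imwrite('pics/s5b.png',cv2.resize(im[120:380,190:510],None,fx=2.3,fy=2.3,interpolation=cv2.INTER_CUBIC))
E
```

```text
21.2 [ 0.53326472 -0.13600141  0.14630951] [-0.27957597  0.2101962  -5.08212249] [ 0.003  0.003  0.003  0.002 -0.    -0.    -0.001] [-0.09834286 -0.12783322  0.18082398]
```

View pics/s5b.png

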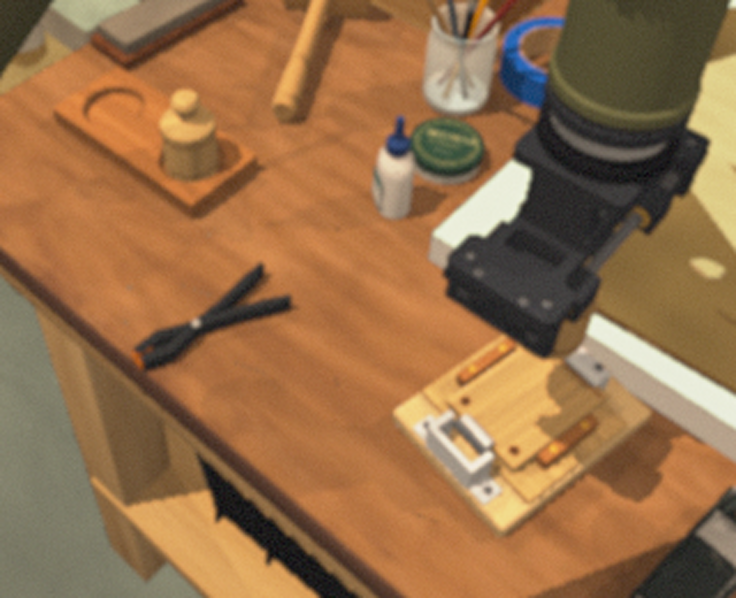

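The caul lies flat under the roller, the lighter weight stands in its nest, the bottle is standing, and the heavy weight hangs over the caul. I'm handing the job in.

>>> carry_out:
  rows:
    - [[0, 0, 0], [0, 0, 0], 0.6]
    - [[0, 0, 0], [0, 0, 0], 0.6]
    - [[0, 0, 0], [0, 0, 0], 0.6]

```text
clock: 21.5
tool_pos: [0.5329, -0.136, 0.1458]
eef_rot: [0.703, 0.711, 0.0, 0.0]
contact_force: [0.0, -0.7, -5.2]
opening: 0.553
finger_force: 35.0
```

```bash
python3 -c "
from plant import r
print(r.finish_job())"
```

```text
the job is handed in; nothing more can be done
None
```

I handed the job in at 21.5 s, and no verdict came back: the caul lies flat under the roller, the left weight is the heavier (about 5.6 N against 1.6 N) and is held upright about 8–9 cm above the caul's middle, the right weight stands in its nest, and the glue bottle is standing.

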